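# Close a circuit-board tester and start it

## Task

Get the board tester running: with the fingertips, push its white-fronted tray, with the board in it, fully home, then push the blue lid down until it is shut, then press the green button all the way down and let it come up again. Leave the red button and everything else on the bench alone, and leave the tray home and the lid shut.

Things in the scene. Friction and masses are not known exactly. Their poses are not given: they have to be found in the camera images.
- tester: Grey board tester, fixed to the bench, open above and towards the robot: bay 150 mm (x) by 160 mm (y) by 85 mm high. Origin: centre of its underside, on the bench. Its -x axis points out of its open front, roughly to the robot; z up. Its pose varies, yaw up to 0.3 rad either way.
- tray (a joint): How far the tray is out of the tester, m: 0 fully home (its front block meets the bay, a firm stop), at most 0.1; starts 0.03 to 0.08 out. Slides along the tester's x axis, pushed home towards its +x with about 2 N; stays where it is left.
- tray_front (a point): Middle of the upper edge of the tray's front face, 72 mm above the bench. The tray's front is a white block 35 mm deep (x), 160 mm wide (y), from 12 to 72 mm above the bench, with a thin orange stripe low on its flat front face. The face looks along the tester's -x; with the tray home it lies 110 mm from the tester's origin. The board is fixed in the tray.
- lid (a joint): Opening of the blue lid, rad: 0 shut (level, a firm stop), starts 0.65 to 0.95, 1.4 the most. Friction hinge: it stays where it is left, and takes about 2 to 6 N pushed along its arc. Pressed straight down while still steep, a fingertip can stick to its face and the lid then resists: follow the arc, which runs towards the tester's -x as the lid comes down.
- lid_edge (a point): Middle of the lid's free edge, on its upper face. The lid is a plate 130 mm long, 150 mm wide (tester's y), 12 mm thick, hinged along the tester's y axis 70 mm to the +x side of the tester's origin and 85 mm above the bench (the hinge lies on the lid's lower face); it rises from the hinge towards the tester's -x. Shut, its upper face is 97 mm above the bench.
- start (a joint): Travel of the green button, m: 0 up, 0.006 fully down, springs back; fully down takes 5 N.
- start_top (a point): Centre of the top of the green button, 32 mm across, pressed straight down, on a yellow box 70 by 70 by 45 mm fixed to the bench. It may stand to the left or to the right of the tester.
- abort (a joint): Travel of the red button, m, as for the green one. Not to be pressed.
- abort_top (a point): Centre of the top of the red button, on a yellow box like the green one's, on the tester's other side.
- spool: Loose solder spool, 54 mm across, 42 mm high, standing on end nearer the robot, left. Origin: centre of underside.
- screwdriver: Loose screwdriver with green handle, 160 mm long, lying nearer the robot, right. Origin: on the bench, below its axis.
- flux: Loose white bottle with red cap, 40 mm across, 110 mm high, standing left of the tester. Origin: centre of underside.
- meter: Loose yellow multimeter, 150 by 75 by 34 mm, lying right of the tester. Origin: centre of underside.
- bin: Loose blue open parts bin, 100 by 80 by 45 mm, far left. Origin: centre of underside.
- mug: Loose white mug, 76 mm across, 90 mm high, far right. Origin: centre of underside.
- heatsink: Loose finned aluminium heatsink, 40 by 40 by 28 mm, nearer the robot, far left. Origin: centre of underside.

How it is judged:
By the outcome, as a careful person would: the job done as asked, in the order asked, and still so for the second after the job is handed in, with the robot touching nothing.
It also fails if it takes over 54 s, if anything falls off the work surface, if the arm or the gripper's body presses on something with over 40 N, if the wrist force passes 120 N, or if a joint passes its speed limit or range.

## Robot

A 6-joint arm with a two-finger parallel gripper is mounted at the origin on the work surface. World frame = base frame: x ahead of the robot, y to its left, z up, the work surface at z = 0. Lengths are in m, angles in rad, forces in N, time in s.
With the tool pointing down it reaches from about 0.3 to 0.875 m from the base axis. Payload 6.4 kg.
Tool frame: the origin (TCP) lies midway between the tips of the shut fingers; the grasp point (between the pads) lies 19 mm behind it (grasp_offset is the distance from the TCP to the grasp point, in m); z points along the fingers, y is the line along which they close (so a half turn about z gives the same grasp; the last joint's range is limited). The gripper opens to 85 mm and grips with 20 to 120 N. Pads are 22 mm wide; open, the fingers measure 114 mm over their backs; the gripper's body (76 mm by 85 mm) begins 54 mm behind the grasp point. The pads swing forward as they close: fully open they stand 13 mm farther back than shut.
Start: joints at [-1.352, 0.181, 1.607, -0, 1.354, -0.206], TCP at [0.237, -0.524, 0.231] pointing down, gripper open.
Joint ranges: [-2.99, 2.99], [-0.89, 2.07], [0.3, 2.58], [-1.14, 4.28], [0, 2.63], [-3.12, 3.12]. Speed limits (rad/s): [2.57, 2.57, 3.01, 3.14, 3.14, 3.14].

## Interface

Orientations are given as a unit quaternion [w, x, y, z].
In Python, from bench import * gives the robot as it stands. The module is installed in compiled form; this text tells all that it offers.
- The arm moves only by the tool servo_tool, never from a script. Its argument "commands" is text: rows parted by semicolons, each of 7 numbers parted by spaces: the turn, a rotation vector about the tool's x, y, z in rad, then the shift along the tool's x, y, z in mm, then the opening, from 0 (shut) to 1 (fully open). In form: wx wy wz dx dy dz claw; .... A call has 1 to 5 rows; each row shifts and turns the commanded pose from where the row before left it, along the tool's axes as they then stand; what a row does not reach is not made up. A row lasts 1/8 s, in which the tool goes at most 62.5 mm and 10.7 degrees, less where a joint would pass 70% of its speed; a pose out of reach is approached as far as the arm can. A call with a gripper value outside its range is refused whole. The fingers move at their own pace and stop on an object; the grip force is fixed at half the most. Time passes only in rows, so rows that do not move let the fingers close. It gives the time, the measured TCP pose, the force, the opening and the grip force at its end, in the units of the state.
- get_obs(): the state, without advancing time (a new reading comes with each control period).
- camera(name): name is "scene" or "top"; returns the picture (384x512x3 uint8, blue, green, red); there is no depth.
- calibration(name): a dict with "fx", "fy", "cx", "cy" (pixels), "R" (3x3) and "t" (3): a world point X has camera coordinates R X + t. Camera axes: x right, y down, z forward; pixel columns grow to the right and rows downward; lengths in m; the calibration is good to about 2 mm. A picture is of the moment at which its call begins. calibration takes no time and is no camera call.
- hand_in(): hands the job in; it is judged then, once.
The state is a dict: "time_s": time; "q": joint angles; "dq": joint speeds; "joint_efforts": joint torques, N m; "eef_pos": TCP position; "eef_rot": TCP orientation; "wrist_force": force on the tool from outside, world axes, zero at the start; "torque": the same for the moment, N m; "opening": opening from 0.0 (shut) to 1.0 (fully open); "grasp_force": force on a finger pad.
Only numpy, scipy, OpenCV 4.12 (cv2) and the standard library are available. Lean on these libraries where they do the work, as an engineer would, in place of code of your own. Each camera call takes 0.05 s, during which the arm holds its last target. There are 200 camera calls.

## Working session

There is one attempt and no reset: what is moved stays moved. The work goes in short steps, Python scripts to look and compute and a tool call to move; the robot and the scene stay as the last step left them, time stands still between calls to the robot, and variables do not carry over. Pictures are saved under pics/ and viewed, at most 10 in all, crops included, and the job is handed in when it is done.

Besides the shell and the picture viewer there is one more tool, called after "Request:" by a JSON object that holds its "method" and its "body". servo_tool: Moves the arm, as the interface text tells. Its arguments: {"type":"object","properties":{"commands":{"type":"string"}},"required":["commands"]}

```bash
mkdir -p pics
python3 - <<'E'
from bench import *
import cv2
for n in("scene","top"):
    cv2.imwrite(f"pics/{n}0.png",cv2.resize(camera(n),(800,600),interpolation=cv2.INTER_CUBIC))
    print(n,calibration(n))
o=get_obs();print(o["time_s"],o["eef_pos"],o["eef_rot"],o["opening"])
E
```

```text
scene {'fx': 353.9157098496673, 'fy': 353.9157098496673, 'cx': 254.4610990479549, 'cy': 193.05855335106568, 'R': array([[-0.15978021,  0.98715177,  0.00129311],
       [ 0.82519477,  0.13428458, -0.54865403],
       [-0.54177844, -0.08659699, -0.83604849]]), 't': array([ 0.1136579 , -0.39720087,  1.42903553])}
top {'fx': 437.8410299953481, 'fy': 437.8410299953481, 'cx': 254.47182967597712, 'cy': 195.4451641183222, 'R': array([[ 0.00899568, -0.99969247, -0.02310943],
       [-0.99617004, -0.00694914, -0.08716051],
       [ 0.08697311,  0.02380499, -0.9959262 ]]), 't': array([0.0017233 , 0.54751476, 1.36899723])}
0.1 [ 0.23687327 -0.52341701  0.23047414] [-7.71979042e-04  9.77530234e-01  2.10793848e-01 -1.84704033e-06] 1.0002056810154123
```

View pics/scene0.png

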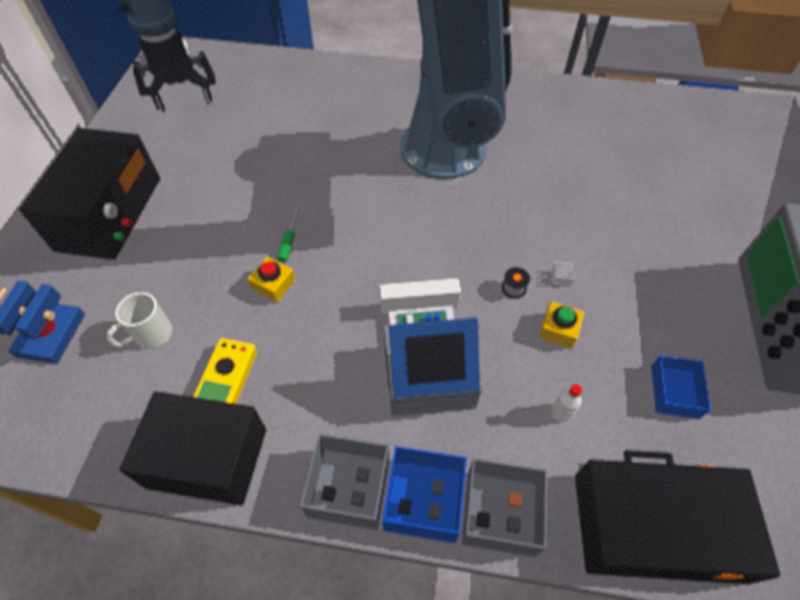

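View pics/top0.png

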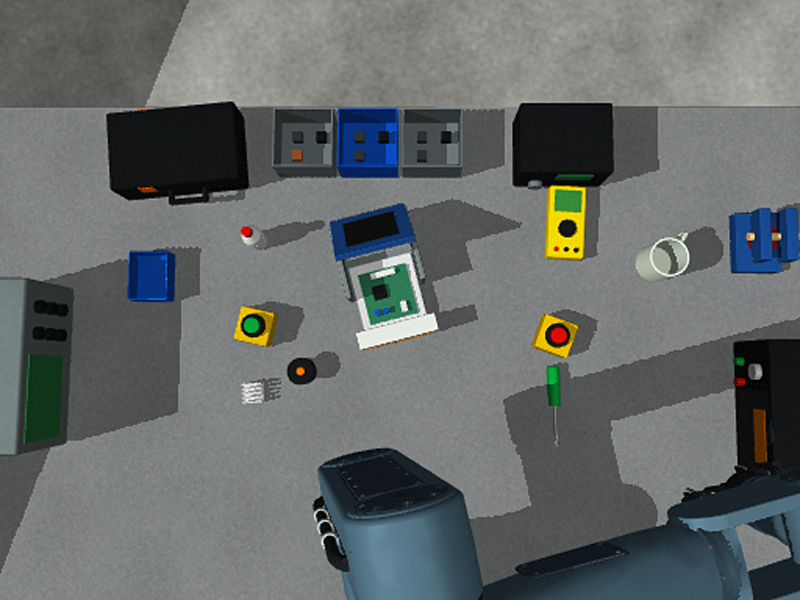

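The top picture (800x600 scale) shows the tester at about (385,285), the tray front edge from (357,347) to (438,330), the lid's free edge along (335,258)-(412,240), the green button at (254,325) and the red at (558,335). Next I'll enlarge both views.

Run:
```python
from bench import *
import cv2
a=camera("top")[125:235,145:290]; cv2.imwrite("pics/t1.png",cv2.resize(a,None,fx=5,fy=5,interpolation=cv2.INTER_CUBIC))
a=camera("scene")[170:270,235:380]; cv2.imwrite("pics/s1.png",cv2.resize(a,None,fx=5,fy=5,interpolation=cv2.INTER_CUBIC))
```

```text
(no output)
```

View pics/t1.png

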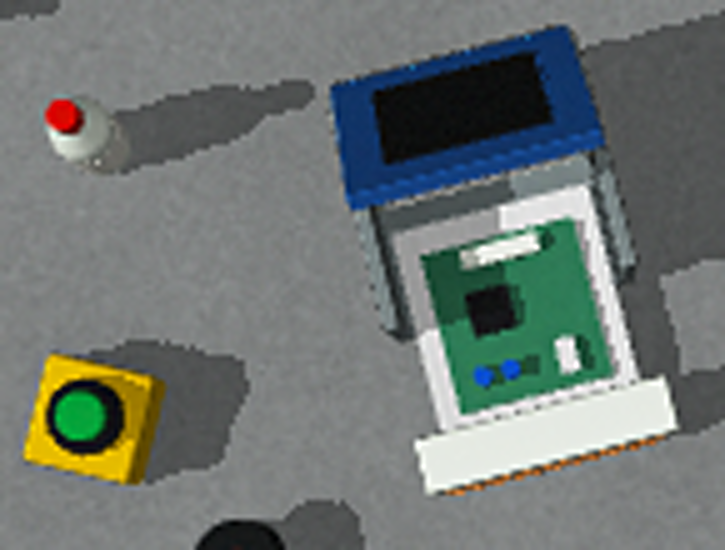

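View pics/s1.png

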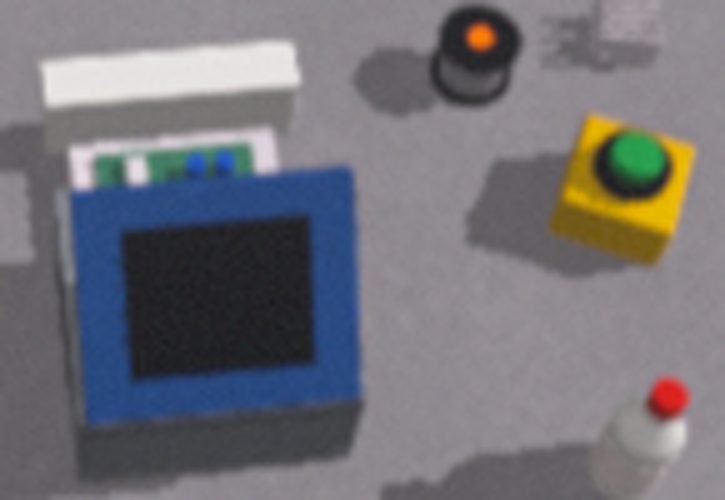

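```bash
cat > h.py <<'E'
from bench import *
import numpy as np, cv2
from scipy.optimize import least_squares
C={n:calibration(n) for n in("top","scene")}
def proj(n,X):
    c=C[n];p=c["R"]@X+c["t"];return np.array([c["fx"]*p[0]/p[2]+c["cx"],c["fy"]*p[1]/p[2]+c["cy"]])
def ray(n,px,z):
    c=C[n];d=c["R"].T@np.array([(px[0]-c["cx"])/c["fx"],(px[1]-c["cy"])/c["fy"],1]);o=-c["R"].T@c["t"]
    return o+d*(z-o[2])/d[2]
def full(n,u,v):
    o={"top":(145,125),"scene":(235,170)}[n];return np.array([o[0]+(u+.5)/5-.5,o[1]+(v+.5)/5-.5])
E
cat > fit.py <<'E'
from h import *
M=[("top",415,440,"t",1,1),("top",665,378,"t",1,-1),("top",677,430,"t",0,-1),("top",430,493,"t",0,1),
("scene",40,62,"t",0,-1),("scene",297,42,"t",0,1),("scene",48,105,"t",1,-1),("scene",300,85,"t",1,1),
("top",350,195,"l",1,1),("top",601,130,"l",1,-1),("top",332,88,"l",0,1),("top",572,27,"l",0,-1),
("scene",70,195,"l",1,-1),("scene",352,168,"l",1,1),("scene",87,423,"l",0,-1),("scene",360,400,"l",0,1)]
def pt(p,k,a,b):
    x,y,w,s,th=p
    if k=="t": L=np.array([-.11-s+.035*a,.08*b,.072])
    else: L=np.array([.07-.13*a*np.cos(th)+.012*np.sin(th),.075*b,.085+.13*a*np.sin(th)+.012*np.cos(th)])
    return np.array([x+np.cos(w)*L[0]-np.sin(w)*L[1],y+np.sin(w)*L[0]+np.cos(w)*L[1],L[2]])
f=lambda p:np.concatenate([proj(n,pt(p,*r))-full(n,u,v) for n,u,v,*r in M])
r=least_squares(f,[.6,.05,.2,.05,.8],loss="soft_l1")
print("x y yaw s th",r.x.round(4));print(f(r.x).round(1).reshape(-1,4))
print("front",pt(r.x,"t",0,0),"edge",pt(r.x,"l",1,0))
for z in(.045,.05,.055,.06):print(z,ray("top",full("top",79,414),z),ray("scene",full("scene",638,155),z))
# yellow box top corners
for u,v in((50,354),(163,380),(132,484),(25,460)):print(ray("top",full("top",u,v),.045))
E
python3 fit.py
```

```text
x y yaw s th [0.6472 0.0482 0.2557 0.066  0.8529]
[[-1.  -0.2 -0.4 -0.6]
 [ 0.1  0.1 -1.3  0.3]
 [-0.5 -0.6 -1.2 -0.5]
 [-1.2  0.1 -0.   0.1]
 [-1.3  0.1  0.   0.1]
 [-0.5 -0.2 -1.   0. ]
 [-0.8 -0.4  0.2  0.4]
 [-1.   0.  -0.4 -0.3]]
front [0.47692784 0.00365956 0.072     ] edge [0.64096398 0.0465341  0.19080622]
0.045 [0.50588723 0.30082383 0.045     ] [0.49030795 0.30323568 0.045     ]
0.05 [0.50559609 0.29962382 0.05      ] [0.49368813 0.30195655 0.05      ]
0.055 [0.50530495 0.29842382 0.055     ] [0.4970683  0.30067742 0.055     ]
0.06 [0.5050138  0.29722381 0.06      ] [0.50044847 0.29939829 0.06      ]
[0.54359133 0.32024129 0.045     ]
[0.52768786 0.24834603 0.045     ]
[0.46225757 0.26624379 0.045     ]
[0.47672983 0.33407879 0.045     ]
```

Request:
{"method": "servo_tool", "body": {"commands": "0 0 0.169 0 0 0 0; 0 0 0 32 -45 0 0; 0 0 0 32 -45 0 0; 0 0 0 32 -45 0 0; 0 0 0 32 -45 0 0"}}

```text
time_s: 0.82
eef_pos: [0.3156, -0.3157, 0.2312]
eef_rot: [-0.0, 0.992, 0.127, 0.0]
wrist_force: [1.3, -0.3, 0.5]
opening: 0.002
grasp_force: 0.0
```

Request:
{"method": "servo_tool", "body": {"commands": "0 0 0 32 -45 0 0; 0 0 0 32 -45 0 0; 0 0 0 32 -45 0 0; 0 0 0 32 -45 0 0; 0 0 0 0 0 0 0"}}

```text
time_s: 1.45
eef_pos: [0.3941, -0.1075, 0.2312]
eef_rot: [-0.0, 0.991, 0.131, 0.0]
wrist_force: [-0.6, -0.2, -0.2]
opening: -0.002
grasp_force: 0.0
```

```bash
cat > loc.py <<'E'
from h import *
from scipy.spatial.transform import Rotation as R
o=get_obs();p=o["eef_pos"];w=.2557;c,s=np.cos(w),np.sin(w);d=p-[.6472,.0482,0]
print("t",o["time_s"],"world",p.round(4),"local",np.array([c*d[0]+s*d[1],-s*d[0]+c*d[1],d[2]]).round(4))
q=o["eef_rot"];print(R.from_quat([q[1],q[2],q[3],q[0]]).as_matrix().round(3).tolist(),o["opening"],o["wrist_force"].round(1))
E
python3 loc.py
```

```text
t 1.45 world [ 0.3941 -0.1075  0.2312] local [-0.2842 -0.0866  0.2312]
[[0.966, 0.259, 0.0], [0.259, -0.966, 0.001], [0.0, -0.001, -1.0]] -0.002241191523258174 [-0.6 -0.2 -0.2]
```

Request:
{"method": "servo_tool", "body": {"commands": "0 0 0 33 -44 0 0; 0 0 0 32 -43 20 0; 0 0 0 0 0 55 0; 0 0 0 0 0 55 0; 0 0 0 0 0 56 0"}}

```text
time_s: 2.08
eef_pos: [0.4348, -0.0112, 0.044]
eef_rot: [0.001, 0.992, 0.127, 0.001]
wrist_force: [0.2, 0.2, 1.1]
opening: -0.0
grasp_force: 0.0
```

Request:
{"method": "servo_tool", "body": {"commands": "0 0 0 15 0 0 0; 0 0 0 12 0 0 0; 0 0 0 12 0 0 0; 0 0 0 12 0 0 0; 0 0 0 12 0 0 0"}}

```text
time_s: 2.7
eef_pos: [0.4968, 0.0058, 0.0464]
eef_rot: [0.0, 0.992, 0.128, 0.001]
wrist_force: [-3.3, -1.2, 1.9]
opening: 0.001
grasp_force: 1.3
```

```bash
python3 loc.py
```

```text
t 2.7 world [0.4968 0.0058 0.0464] local [-0.1562 -0.003   0.0464]
[[0.967, 0.253, 0.002], [0.253, -0.967, -0.0], [0.001, 0.001, -1.0]] 0.0010509658305152248 [-3.3 -1.2  1.9]
```

Pushing; about 35 mm to go, then a little extra to feel the stop.

Request:
{"method": "servo_tool", "body": {"commands": "0 0 0 10 0 0 0; 0 0 0 10 0 0 0; 0 0 0 7 0 0 0; 0 0 0 3 0 0 0; 0 0 0 2 0 0 0"}}

```text
time_s: 3.32
eef_pos: [0.5262, 0.014, 0.0451]
eef_rot: [-0.0, 0.992, 0.128, -0.0]
wrist_force: [-2.3, -0.4, 0.9]
opening: -0.003
grasp_force: 1.0
```

Request:
{"method": "servo_tool", "body": {"commands": "0 0 0 2 0 0 0; 0 0 0 2 0 0 0; 0 0 0 0 0 0 0"}}

```text
time_s: 3.7
eef_pos: [0.5303, 0.0149, 0.0452]
eef_rot: [-0.0, 0.992, 0.128, 0.0]
wrist_force: [-1.1, 1.4, -0.5]
opening: -0.0
grasp_force: 0.6
```

```bash
python3 loc.py
```

```text
t 3.7 world [0.5303 0.0149 0.0452] local [-0.1215 -0.0027  0.0452]
[[0.967, 0.253, 0.0], [0.253, -0.967, 0.0], [0.0, -0.0, -1.0]] -6.674024688227874e-05 [-1.1  1.4 -0.5]
```

Request:
{"method": "servo_tool", "body": {"commands": "0 0 0 1.5 0 0 0; 0 0 0 1.5 0 0 0; 0 0 0 1.5 0 0 0; 0 0 0 0 0 0 0"}}

```text
time_s: 4.2
eef_pos: [0.5317, 0.0153, 0.0452]
eef_rot: [0.0, 0.992, 0.128, -0.004]
wrist_force: [-14.2, -4.8, 12.3]
opening: -0.002
grasp_force: 7.9
```

Request:
{"method": "servo_tool", "body": {"commands": "0 0 0 2 0 0 0; 0 0 0 0 0 0 0"}}

```text
time_s: 4.45
eef_pos: [0.5316, 0.0154, 0.045]
eef_rot: [0.0, 0.992, 0.128, -0.006]
wrist_force: [-22.7, -6.9, 17.4]
opening: -0.0
grasp_force: 12.2
```

Request:
{"method": "servo_tool", "body": {"commands": "0 0 0 -12 0 0 0; 0 0 0 -30 0 0 0; 0 0 0 0 0 -60 0; 0 0 0 0 0 -60 0; 0 0 0 0 0 -60 0"}}

```text
time_s: 5.08
eef_pos: [0.4962, 0.0057, 0.2276]
eef_rot: [0.0, 0.992, 0.127, 0.001]
wrist_force: [1.2, 0.5, 0.1]
opening: -0.001
grasp_force: 0.0
```

```bash
python3 loc.py;  python3 - <<'E'
from bench import *
import cv2
a=camera("top")[125:235,145:290]; b=camera("scene")[170:260,235:380]
cv2.imwrite("pics/2.png",cv2.resize(cv2.vconcat([a,b]),None,fx=3,fy=3,interpolation=cv2.INTER_CUBIC))
E
```

```text
t 5.075 world [0.4962 0.0057 0.2276] local [-0.1568 -0.0029  0.2276]
[[0.968, 0.253, 0.002], [0.253, -0.968, -0.0], [0.002, 0.001, -1.0]] -0.000918306042320552 [1.2 0.5 0.1]
```

View pics/2.png

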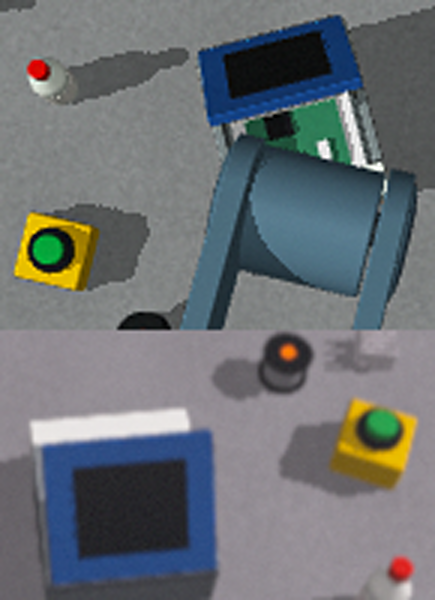

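The picture shows the white tray front against the bay, at scene crop (110,425), and the lid is still open. Now I'll go over the lid.

Request:
{"method": "servo_tool", "body": {"commands": "0 0 0 0 0 -60 0; 0 0 0 55 0 0 0; 0 0 0 55 0 0 0; 0 0 0 55 0 0 0; 0 0 0 37 0 0 0"}}

```text
time_s: 5.8
eef_pos: [0.6936, 0.0576, 0.2844]
eef_rot: [-0.0, 0.992, 0.128, 0.001]
wrist_force: [-0.2, -0.7, 0.6]
opening: -0.001
grasp_force: 0.0
```

Request:
{"method": "servo_tool", "body": {"commands": "0 0 0 0 0 40 0; 0 0 0 0 0 40 0; 0 0 0 0 0 16 0; 0 0 0 0 0 0 0"}}

```text
time_s: 6.3
eef_pos: [0.6909, 0.0569, 0.1882]
eef_rot: [-0.0, 0.992, 0.127, -0.001]
wrist_force: [0.6, -0.3, 0.4]
opening: -0.004
grasp_force: 0.0
```

```bash
python3 loc.py
```

```text
t 6.3 world [0.6909 0.0569 0.1882] local [ 0.0444 -0.0026  0.1882]
[[0.967, 0.253, -0.002], [0.253, -0.967, 0.0], [-0.002, -0.001, -1.0]] -0.0038649642346491584 [ 0.6 -0.3  0.4]
```

Request:
{"method": "servo_tool", "body": {"commands": "0 0 0 -20 0 6 0; 0 0 0 -10 0 3 0; 0 0 0 -5 0 3.5 0; 0 0 0 -9 0 7.5 0; 0 0 0 -8 0 8.5 0"}}

```text
time_s: 6.92
eef_pos: [0.6411, 0.0435, 0.161]
eef_rot: [0.0, 0.992, 0.128, 0.001]
wrist_force: [0.9, -0.8, 2.2]
opening: -0.007
grasp_force: 1.0
```

```bash
python3 loc.py
```

```text
t 6.925 world [0.6411 0.0435 0.161 ] local [-0.0071 -0.003   0.161 ]
[[0.967, 0.253, 0.001], [0.253, -0.967, -0.0], [0.001, 0.001, -1.0]] -0.006868343672902121 [ 0.9 -0.8  2.2]
```

On the arc, with light contact; continuing.

Request:
{"method": "servo_tool", "body": {"commands": "0 0 0 -7 0 9 0; 0 0 0 -6 0 10 0; 0 0 0 -5 0 10 0; 0 0 0 -4 0 11 0; 0 0 0 -3 0 11 0"}}

```text
time_s: 7.55
eef_pos: [0.6164, 0.0374, 0.1088]
eef_rot: [-0.0, 0.992, 0.128, -0.0]
wrist_force: [0.6, -1.7, 0.8]
opening: -0.005
grasp_force: 0.8
```

Request:
{"method": "servo_tool", "body": {"commands": "0 0 0 -2 0 7 0; 0 0 0 0 0 4 0; 0 0 0 0 0 2 0; 0 0 0 0 0 2 0; 0 0 0 0 0 0 0"}}

```text
time_s: 8.18
eef_pos: [0.6145, 0.0371, 0.0969]
eef_rot: [0.0, 0.992, 0.128, -0.001]
wrist_force: [-9.2, -0.1, 17.2]
opening: 0.002
grasp_force: 8.0
```

```bash
python3 loc.py
```

```text
t 8.175 world [0.6145 0.0371 0.0969] local [-0.0345 -0.0025  0.0969]
[[0.967, 0.253, -0.001], [0.253, -0.967, -0.0], [-0.001, -0.0, -1.0]] 0.0021712581765423195 [-9.2 -0.1 17.2]
```

Request:
{"method": "servo_tool", "body": {"commands": "0 0 0 0 0 2 0; 0 0 0 0 0 0 0; 0 0 0 0 0 -30 0; 0 0 0 0 0 -50 0; 0 0 0 0 0 -20 0"}}

```text
time_s: 8.8
eef_pos: [0.6167, 0.0369, 0.1964]
eef_rot: [0.001, 0.992, 0.128, 0.003]
wrist_force: [0.2, -0.2, 0.2]
opening: -0.0
grasp_force: 0.0
```

Request:
{"method": "servo_tool", "body": {"commands": "0 0 0 -8 -56 0 0; 0 0 0 -8 -56 0 0; 0 0 0 -8 -56 0 0; 0 0 0 -9 -56 0 0; 0 0 0 -9 -56 0 0"}}

```text
time_s: 9.43
eef_pos: [0.5022, 0.2987, 0.1921]
eef_rot: [-0.0, 0.992, 0.127, -0.0]
wrist_force: [0.4, 0.8, -0.8]
opening: -0.001
grasp_force: 0.0
```

Request:
{"method": "servo_tool", "body": {"commands": "0 0 0 0 0 0 0; 0 0 0 0 0 0 0"}}

```text
time_s: 9.68
eef_pos: [0.5032, 0.297, 0.1922]
eef_rot: [0.0, 0.992, 0.128, -0.0]
wrist_force: [-0.1, -1.0, 0.1]
opening: 0.002
grasp_force: 0.0
```

```bash
python3 loc.py
python3 - <<'E'
from bench import *
import cv2
a=camera("scene")[150:270,225:400]
cv2.imwrite("pics/3.png",cv2.resize(a,None,fx=4,fy=4,interpolation=cv2.INTER_CUBIC))
E
```

```text
t 9.675 world [0.5032 0.297  0.1922] local [-0.0763  0.2772  0.1922]
[[0.967, 0.254, -0.001], [0.254, -0.967, -0.001], [-0.001, 0.001, -1.0]] 0.0020411024633284814 [-0.1 -1.   0.1]
```

View pics/3.png

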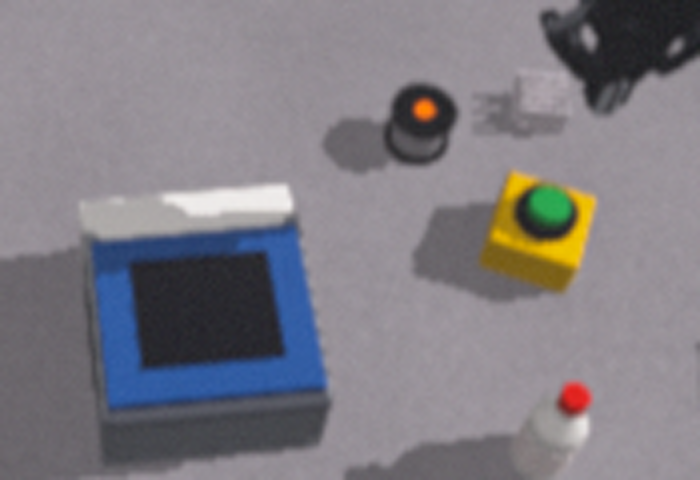

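The lid is shut level and the tray is home; the gripper is above the green button. Descending.

Request:
{"method": "servo_tool", "body": {"commands": "0 0 0 0 0 50 0; 0 0 0 0 0 50 0; 0 0 0 0 0 14 0; 0 0 0 0 0 4 0; 0 0 0 0 0 0 0"}}

```text
time_s: 10.35
eef_pos: [0.505, 0.2973, 0.0765]
eef_rot: [-0.0, 0.992, 0.127, 0.001]
wrist_force: [-0.1, -0.2, 0.2]
opening: -0.003
grasp_force: 0.0
```

Request:
{"method": "servo_tool", "body": {"commands": "0 0 0 0 0 3 0; 0 0 0 0 0 2 0; 0 0 0 0 0 0 0"}}

```text
time_s: 10.72
eef_pos: [0.5034, 0.2973, 0.0701]
eef_rot: [-0.0, 0.992, 0.128, 0.0]
wrist_force: [-0.4, -0.1, 0.5]
opening: 0.0
grasp_force: 0.0
```

Request:
{"method": "servo_tool", "body": {"commands": "0 0 0 0 0 2 0; 0 0 0 0 0 2 0; 0 0 0 0 0 0 0"}}

```text
time_s: 11.1
eef_pos: [0.5035, 0.2973, 0.0659]
eef_rot: [-0.0, 0.992, 0.128, 0.0]
wrist_force: [-0.7, 0.5, 2.0]
opening: -0.002
grasp_force: 1.0
```

Request:
{"method": "servo_tool", "body": {"commands": "0 0 0 0 0 2 0; 0 0 0 0 0 2 0; 0 0 0 0 0 0 0"}}

```text
time_s: 11.48
eef_pos: [0.5035, 0.2973, 0.0619]
eef_rot: [-0.0, 0.992, 0.128, 0.0]
wrist_force: [-1.9, 0.3, 5.3]
opening: 0.004
grasp_force: 2.1
```

Request:
{"method": "servo_tool", "body": {"commands": "0 0 0 0 0 2 0; 0 0 0 0 0 2 0; 0 0 0 0 0 0 0"}}

```text
time_s: 11.85
eef_pos: [0.5037, 0.2974, 0.0607]
eef_rot: [0.0, 0.992, 0.128, 0.0]
wrist_force: [-10.2, -3.8, 25.5]
opening: -0.002
grasp_force: 12.9
```

The stop is firm at 25 N after about 6 mm of travel, so the button is fully down. Releasing it and moving clear.

Request:
{"method": "servo_tool", "body": {"commands": "0 0 0 0 0 -10 0; 0 0 0 0 0 -50 0; 0 0 0 0 0 -60 0; 0 0 0 -60 0 0 0; 0 0 0 -60 0 0 0"}}

```text
time_s: 12.48
eef_pos: [0.3865, 0.2664, 0.1781]
eef_rot: [-0.0, 0.992, 0.127, 0.001]
wrist_force: [-0.6, 0.5, 0.1]
opening: -0.002
grasp_force: 0.0
```

Request:
{"method": "servo_tool", "body": {"commands": "0 0 0 0 0 0 0; 0 0 0 0 0 0 0"}}

```text
time_s: 12.72
eef_pos: [0.3878, 0.267, 0.1781]
eef_rot: [-0.0, 0.992, 0.128, 0.001]
wrist_force: [0.5, -0.1, -0.0]
opening: 0.0
grasp_force: 0.0
```

Run:
```python
from bench import *
import cv2
cv2.imwrite("pics/4.png",cv2.resize(camera("scene"),(800,600),interpolation=cv2.INTER_CUBIC))
a=camera("top")[125:235,145:290]; cv2.imwrite("pics/5.png",cv2.resize(a,None,fx=5,fy=5,interpolation=cv2.INTER_CUBIC))
```

```text
(no output)
```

View pics/4.png

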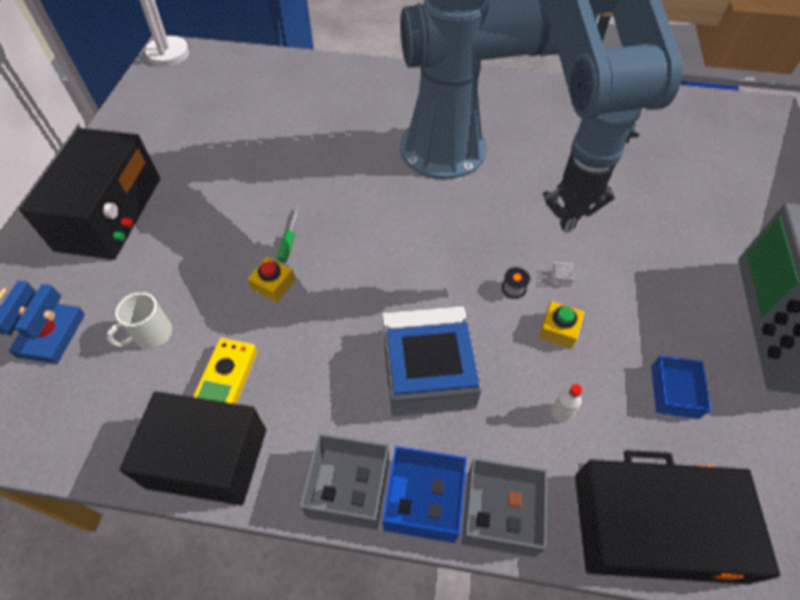

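View pics/5.png

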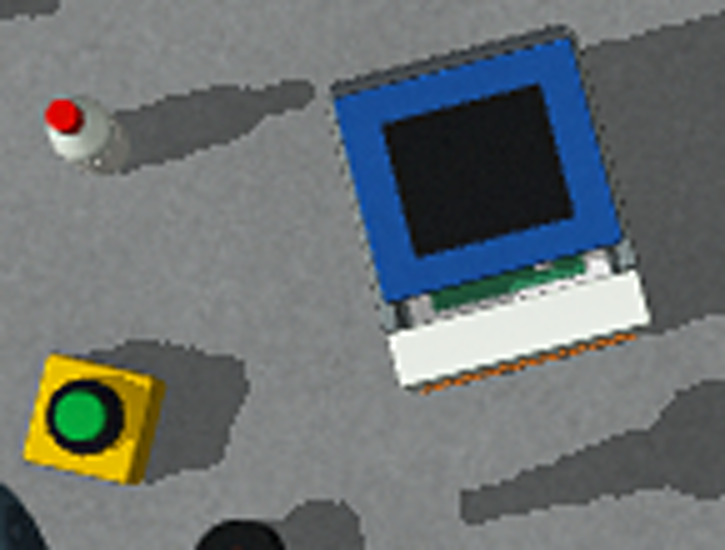

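In the pictures the tray block meets the bay walls at crop (390,333), the lid lies level, the green button is up, and nothing else has moved.

```bash
python3 -c "from bench import *; print(hand_in())"
```

```text
the job is handed in; nothing more can be done
None
```

The job is handed in: tray pushed fully home, lid shut, green button pressed to its stop and released, red button and everything else left untouched, in about 13 s of the 54 s allowed.

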